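# Set the second ratchet stand and lay the pump shaft across

## Robot

A 6-joint arm with a two-finger parallel gripper is mounted at the origin on the work surface. World frame = base frame: x ahead of the robot, y to its left, z up, the work surface at z = 0. Lengths are in m, angles in degrees, forces in N, time in s.
With the tool pointing down it reaches from about 0.3 to 0.75 m from the base axis. Payload 8.5 kg.
Tool frame: the origin (TCP) lies on the centre line of the jaws, within the pads' length; the fingertips stand 11 mm ahead of it and the grasp point (between the pads) lies 8 mm behind it; z points along the fingers, y is the direction in which the jaws open and shut (so a half turn about z gives the same grasp; the last joint's range is limited). The gripper opens to 88 mm and grips with 3 to 60 N. Pads are 18 mm wide; open, the fingers measure 123 mm over their backs; the gripper's body (75 mm by 187 mm) begins 45 mm behind the grasp point.
Start: joints at [-85.904, 21.807, 74.336, -0, 83.858, -12.336], TCP at [0.156, -0.528, 0.25] pointing down, gripper open.
Joint ranges: [-178.18, 178.18], [-50.72, 133.34], [12.68, 142.11], [-81.47, 261.47], [9.98, 163.14], [-165.26, 165.26]. Speed limits (degrees/s): [136.94, 136.94, 180, 180, 180, 180].

## Interface

Orientations are given as [roll, pitch, yaw] about the fixed x, y, z axes, in that order (R = Rz(yaw) Ry(pitch) Rx(roll)).
In Python, from plant import ctrl, viewer gives the robot as it stands. The module is installed in compiled form; this text tells all that it offers.
- The arm moves only by the tool send_rows, never from a script. Its argument "increments" is text: rows parted by semicolons, each of 7 numbers parted by spaces: the gripper command: -1 is fully open, 1 is shut, values between are in proportion, then the shift along the tool's x, y, z in mm, then the turn, a rotation vector about the tool's x, y, z in rad. A call has 1 to 20 rows; each row is the pose to reach, as a shift and turn from the pose measured when the call began, along the tool's axes at that moment; what a row does not reach only later rows make up. A row lasts 1/12 s, in which the tool goes at most 41.7 mm and 7.16 degrees, less where a joint would pass 70% of its speed; a pose out of reach is approached as far as the arm can. A call with a gripper value outside its range is refused whole. The fingers move at their own pace and stop on an object; "grip_force" is the grip in N (left out, the last holds). Time passes only in rows, so rows that repeat a pose let the fingers close. It gives the time, the measured TCP pose, the force and the opening at its end, in the units of the state.
- ctrl.state(): the state, without advancing time (a new reading comes with each control period).
- viewer.read_camera(name): name is "scene" or "top"; returns a dict with "img" (400x640x3 uint8, red, green, blue), "fovy" (degrees; the focal length in pixels is half the picture's height over the tangent of half this angle, whatever the lens; pixels are square), "cx", "cy" (the principal point, pixels), "xyz" and "rotation" of the camera in the world. Camera axes: x right, y up, looking along -z (the intrinsics and any distortion apply to the point x, -y, -z); pixel columns grow to the right and rows downward; lengths in m; the calibration is good to about 2 mm. A picture is of the moment at which its call begins. There is no depth.
- ctrl.job_done(): hands the job in, once; it reports no verdict.
The state is a dict: "t": time; "qpos": joint angles; "dq": joint speeds; "joint_torque": joint torques, N m; "position": TCP position; "ee_rot": TCP orientation; "contact_force": force on the tool from outside, world axes, zero at the start; "torque": the same for the moment, N m; "finger_gap": finger opening in m.
Only numpy, scipy, OpenCV 4.12 (cv2) and the standard library are available. Lean on these libraries where they do the work, as an engineer would, in place of code of your own. Each camera call takes 0.05 s, during which the arm holds its last target. There are 200 camera calls.

## Task

The pump shaft is to lie level across the two ratchet stands for checking. One stand is already set: pull the other stand's post up, counting the pawl's clicks, and stop at the notch that brings its V-head level with the first; then press it gently back down until it sits solid on its pawl, and let go. After that lift the shaft off its wooden cradle and lay it gently into both V-heads, sticking out evenly at both ends, and let go; do not slam anything down, and leave the other things on the bench where they are.

Things in the scene. Friction and masses are not known exactly. Their poses are not given: they have to be found in the camera images.
- stand: the ratchet stand to be set: blue steel, does not shift; foot 130 x 130 mm, four splayed legs, square tube 34 mm wide, its top 118 mm above the bench. Origin: centre of the foot, on the bench; z up, y along its V-groove, +x to the side of the pawl's lever, which reaches 101 mm out at 66 mm height. At the start its post is the lower of the two
- stand_set: the other stand of the pair, the same in every way, its post already at the right notch. It stands 235 to 245 mm from the first along the line of the V-grooves, on either side of it, turned the same way within 0.03 rad
- post: moving post of the stand to be set: toothed bar with a V-head 50 (x) x 28 (y) x 36 mm high; flat end faces (across y) to pinch by. Origin: centre of the head's underside, 140 mm above the bench when fully down, then 7 notches of 12 mm (140, 152, ... 212). Level with the other: 188 mm. It starts 2 to 4 clicks lower, seldom just on a notch. A stiff fit: it stays where it is left, even between notches
- post_vee (a point): bottom of the 90 degree V-groove of that head, 18 mm above the post's origin (the groove runs along y, 36 mm wide at the top). Feel of the post: about 13 N pulls it up freely, up to 20 N while a tooth pushes the pawl aside, dropping by 5 N or more at the click, when it may spring on 2 to 4 mm. About 5 N pushes it down, until it is solid on the pawl
- post_set: the same post and V-head on the set stand, in its notch, fixed: origin (centre of the head's underside) 188 mm above the bench
- pawl: sprung pawl of the stand to be set. Origin: its pivot pin, 68 mm above the bench, 28 mm from the stand's axis towards +x. It tips about its own y axis: 0 when engaged, up to 0.09 rad as a tooth passes, snapping back (the click) when the post passes a notch height; the post cannot then come down past that notch. Solid on it: it carries 2 N or more; never over 20 N
- cradle: low wooden cradle, 200 x 60 mm base board 12 mm thick and two notched blocks at 80 mm either side of its middle, 46 mm high; does not shift. Origin: centre of its underside, x along the shaft
- shaft: plain steel pump shaft, 0.65 to 0.9 kg: 20 mm diameter over 302 mm, with a 14 mm diameter stub 14 mm long at each end (330 mm in all). Origin: its centre, on the axis; x along the shaft. It starts in the cradle's notches, axis 44 mm above the bench. Lying in a V-head its axis is 32 mm above that post's origin; no head should take over 25 N as it is laid in
- grinder_a: angle grinder with a black body, 370 mm long, lying on the bench; bystander. Origin: under its wheel, on the bench
- grinder_b: angle grinder with a blue body, 360 mm long, lying behind the stands; bystander. Origin: under its wheel, on the bench
- disc_stack: stack of grinding discs, 115 mm across, 18 mm high; bystander. Origin: centre of its underside
- wrench: steel open-ended spanner, 180 mm long, lying in front; bystander. Origin: under its middle
- pin_spanner: flat steel pin spanner, 98 mm long, with two pins; bystander. Origin: near its middle, on the bench
- flange_nut: steel flange nut, 38 mm across, 12 mm high, lying between the two stands; bystander. Origin: centre of its underside
- side_handle: black rubber side handle of a grinder, 130 mm long; bystander. Origin: near its middle, on the bench
Things that resemble listed ones, but are neither listed nor needed, are in the scene too. What is shaped like the stand_set but green is not meant.

How it is judged (in metres and radians):
On the way:
1. the post stands solid on its pawl in the notch level with the other stand's (origin 186.5 to 189 mm above the foot, the pawl carrying 2 N or more), let go by the fingers, the shaft not yet on it (z of post in the frame of stand between 0.1865 and 0.189 m and contact force between post and pawl above 2 N and contact force between each of the fingers, shaft and post below 0.1 N and linear speed of post below 0.01 m/s), for 0.3 s.
At the end, for the whole second after the job is handed in: the post still sits solid on its pawl in the notch level with the other (origin 186.5 to 189 mm above the foot, 2 N or more on the pawl), and the shaft, let go, rests in the bottom of both V-heads, carried by each with 1 N or more, level within 0.012 rad, its middle 95 to 145 mm from each post (z of post in the frame of stand between 0.1865 and 0.189 m and contact force between post and pawl above 2 N and contact force between shaft and post above 1 N and contact force between shaft and post_set above 1 N and angle between shaft's own x axis and vertical between 1.5588 and 1.5828 rad and horizontal distance between shaft and post between 0.095 and 0.145 m and horizontal distance between shaft and post_set between 0.095 and 0.145 m and height (world z) of shaft between 0.217 and 0.2225 m and linear speed of shaft below 0.01 m/s and angular speed of shaft below 0.1 rad/s and contact force between the fingers and shaft below 0.1 N); the robot touches nothing.
It fails at once if the post is jammed down on its pawl with over 20 N (contact force between post and pawl above 20 N).
It fails at once if the shaft is slammed or pressed into a V-head with over 25 N (contact force between shaft and post above 25 N or contact force between shaft and post_set above 25 N).
It fails at once if a bystander is shifted by over 20 mm (distance of any of grinder_a, grinder_b, disc_stack, wrench, pin_spanner, flange_nut, side_handle from where it was at the start of the episode above 0.02 m).
It also fails if it takes over 72 s, if anything falls off the work surface, if the arm or the gripper's body presses on something with over 40 N, if the wrist force passes 120 N, or if a joint passes its speed limit or range.

## Working session

There is one attempt and no reset: what is moved stays moved. The work goes in short steps, Python scripts to look and compute and a tool call to move; the robot and the scene stay as the last step left them, time stands still between calls to the robot, and variables do not carry over. Pictures are saved under pics/ and viewed, about 8 in all and at most 12, crops included, and the job is handed in when it is done.

Besides the shell and the picture viewer there is one more tool, called after "Call:" in YAML: its name, and indented under it one key for each argument. send_rows: Moves the arm, as the interface text tells. Its arguments: {"type":"object","properties":{"increments":{"type":"string"},"grip_force":{"type":"number"}},"required":["increments"]}

```bash
mkdir -p pics
python3 - <<'E'
from plant import ctrl, viewer
import cv2
for n in ("scene","top"):
    r=viewer.read_camera(n); cv2.imwrite(f"pics/{n}0.png",r["img"][:,:,::-1])
    print(n,{k:v for k,v in r.items() if k!="img"})
print(ctrl.state())
E
```

```text
scene {'fovy': 44.170402792876175, 'cx': 325.58185784670246, 'cy': 199.3478313690036, 'xyz': array([ 1.22312394, -0.40271684,  0.98881229]), 'rotation': array([45.18094566, -0.57407689, 64.27893607])}
top {'fovy': 54.923284985207985, 'cx': 318.2647454713194, 'cy': 200.87178739201912, 'xyz': array([ 0.30882019, -0.01688181,  1.19310336]), 'rotation': array([  8.6247485 ,  -1.45499076, -91.34608112])}
{'t': 0.1, 'qpos': array([-8.59050045e+01,  2.18374301e+01,  7.43773433e+01,  6.20132642e-04,
        8.38577320e+01, -1.23338023e+01]), 'dq': array([ 0.0406995 , -0.02110222, -0.08555549,  0.04984724,  0.16637627,
       -0.05068385]), 'joint_torque': array([ 4.11520581e-03, -4.38652289e+01, -2.24913114e+01,  7.15217460e-02,
        3.41569784e-02, -5.87736690e-05]), 'position': array([ 0.15555514, -0.52731088,  0.24921475]), 'ee_rot': array([-1.79929300e+02, -1.60898852e-02,  1.64287211e+01]), 'contact_force': array([0.33824493, 0.82591082, 0.04681338]), 'torque': array([0.00708135, 0.04770939, 0.00271583]), 'finger_gap': 0.08810277854038195}
```

View pics/scene0.png

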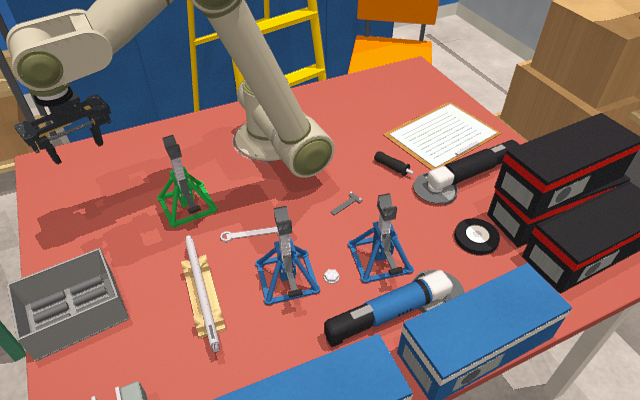

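View pics/top0.png

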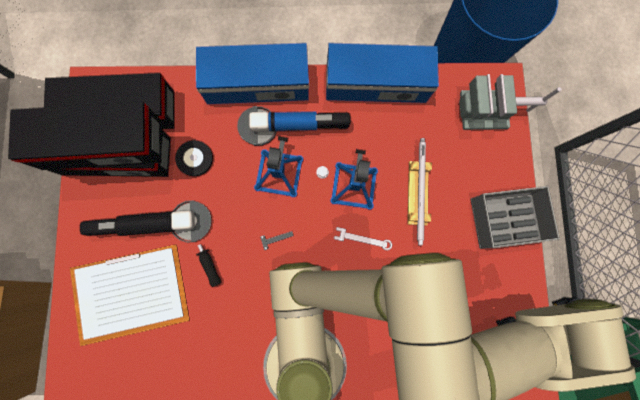

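The scene view shows two blue stands with heads at about (283,215) and (387,205), a green decoy at (172,145), the shaft on its cradle at (200,290), and the nut at (332,276). In the top view the blue heads are at about (275,160) and (360,170), and the shaft runs from (422,140) to (421,243). Next I'll crop closer to find which post is lower.

```bash
cat > h.py <<'E'
import numpy as np, cv2
from scipy.spatial.transform import Rotation as R
from plant import ctrl, viewer
def cam(n):
    r=viewer.read_camera(n); r["M"]=R.from_euler("xyz",r["rotation"],degrees=True).as_matrix()
    r["f"]=r["img"].shape[0]/2/np.tan(np.radians(r["fovy"])/2); return r
def ray(r,p):
    d=np.array([(p[0]-r["cx"])/r["f"],-(p[1]-r["cy"])/r["f"],-1]); return r["M"]@d
def onz(r,p,z):
    d=ray(r,p); return r["xyz"]+d*(z-r["xyz"][2])/d[2]
def tri(r1,p1,r2,p2):
    d1,d2=ray(r1,p1),ray(r2,p2); A=np.c_[d1,-d2]
    s=np.linalg.lstsq(A,r2["xyz"]-r1["xyz"],rcond=None)[0]
    a,b=r1["xyz"]+s[0]*d1,r2["xyz"]+s[1]*d2; return (a+b)/2,np.linalg.norm(a-b)
def proj(r,P):
    c=r["M"].T@(np.array(P)-r["xyz"]); return np.array([r["cx"]-r["f"]*c[0]/c[2],r["cy"]+r["f"]*c[1]/c[2]])
def crop(r,x,y,w,h,k):
    return cv2.resize(r["img"][y:y+h,x:x+w,::-1],None,fx=k,fy=k,interpolation=cv2.INTER_CUBIC)
E
python3 - <<'E'
from h import *
s=cam("scene");t=cam("top")
a=crop(s,240,185,180,120,4); b=crop(t,240,125,200,125,4)[:,:800]
cv2.imwrite("pics/c1.png",a);cv2.imwrite("pics/c2.png",b)
for p in [(278,165),(357,180)]: print(onz(t,p,0.2))
E
```

```text
[0.55675979 0.05847399 0.2       ]
[ 0.51256444 -0.14920621  0.2       ]
```

View pics/c1.png

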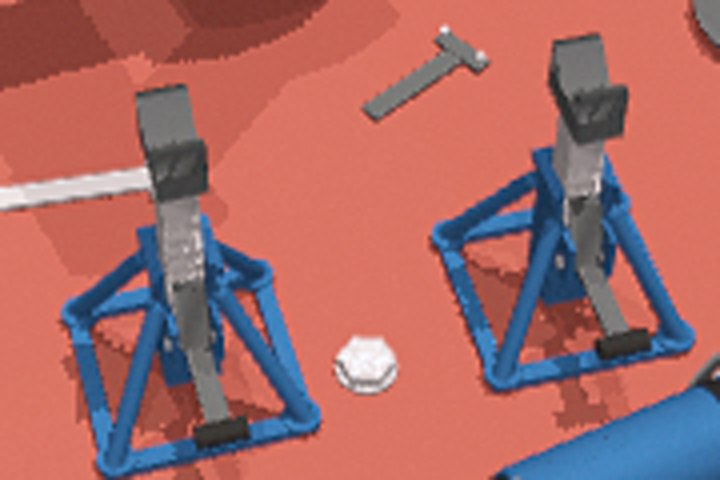

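View pics/c2.png

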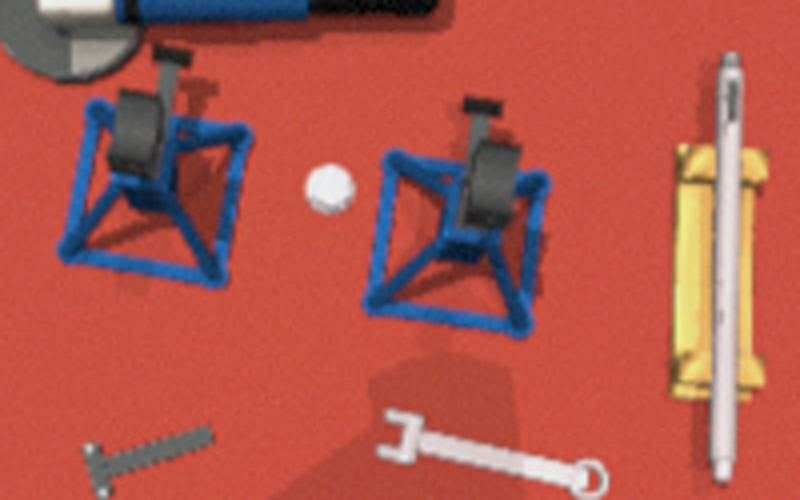

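The near post (scene left, top right) looks more exposed, so the far one may be the lower. I'll measure it in magnified tiles and check against the foot squares.

Run:
```python
from h import *
s=cam("scene");t=cam("top")
T=[crop(s,263,203,40,30,10),crop(s,367,193,40,30,10),crop(t,347,155,40,30,10),crop(t,258,143,40,30,10)]
cv2.imwrite("pics/c3.png",np.vstack([np.hstack(T[:2]),np.hstack(T[2:])]))
for n,c in {"R":[(395,158),(545,182),(522,330),(372,308)],"L":[(98,106),(245,133),(220,280),(67,253)]}.items():
    P=np.array([onz(t,(240+a/4,125+b/4),0.008)[:2] for a,b in c]); print(n,P.round(3).tolist(),P.mean(0).round(4),np.linalg.norm(np.roll(P,1,0)-P,axis=1).round(3), np.degrees(np.arctan2(*((P[0]+P[1]-P[2]-P[3])[::-1]))))
# shaft ends, top vs scene
```

```text
R [[0.603, -0.119], [0.581, -0.237], [0.464, -0.214], [0.483, -0.097]] [ 0.5329 -0.1666] [0.122 0.12  0.12  0.118] -10.781050846450809
L [[0.649, 0.115], [0.625, -0.001], [0.508, 0.021], [0.531, 0.14]] [0.5785 0.0689] [0.12  0.118 0.119 0.121] -11.023719691910513
```

View pics/c3.png

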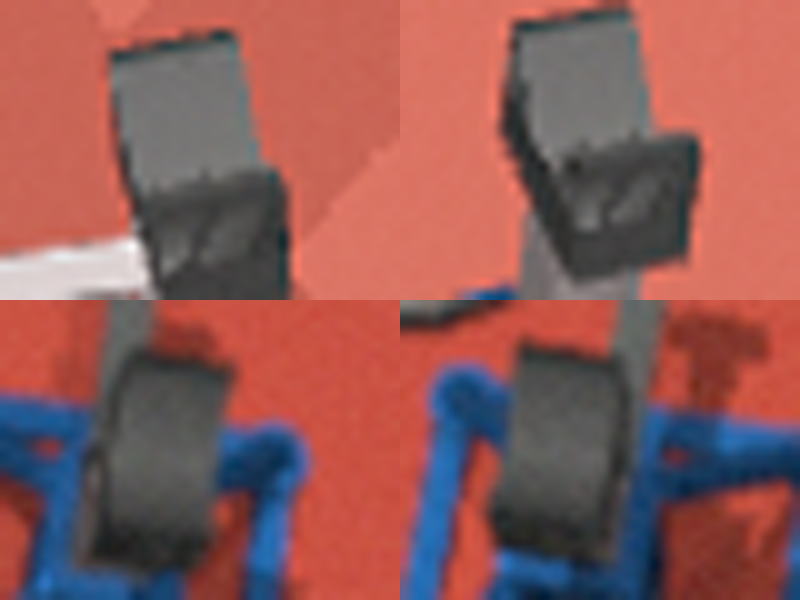

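Run:
```python
from h import *
s=cam("scene");t=cam("top")
a=np.radians(-10.9);X=np.array([np.cos(a),np.sin(a)])
# shaft centred ends from the masks come later
D={"R":((.5329,-.1666),[(263+17.2,203+4.2),(263+21.2,203+18.6)],[(347+18.0,155+5.8)]),
   "L":((.5785,.0689),[(367+17.5,193+1.6),(367+23.1,193+15.1)],[(258+17.0,143+4.8)])}
for n,(c,sp,tp) in D.items():
    for sg,p in zip((-1,1),sp):
        hs=np.linspace(.15,.26,111); e=[np.linalg.norm(proj(s,[*(np.array(c)+sg*.025*X),z])-p) for z in hs]
        i=np.argmin(e); print(n,sg,"top z",hs[i].round(4),"err px",e[i].round(2))
    P,g=tri(s,sp[1],t,tp[0]); print(" tri +x top edge",P.round(4),g.round(4),"axis",(P[:2]-.025*X).round(4))
```

```text
R -1 top z 0.22 err px 1.02
R 1 top z 0.226 err px 0.63
 tri +x top edge [ 0.5574 -0.1692  0.2255] 0.0014 axis [ 0.5329 -0.1645]
L -1 top z 0.202 err px 1.86
L 1 top z 0.206 err px 0.32
 tri +x top edge [0.6019 0.065  0.2052] 0.0014 axis [0.5774 0.0697]
```

The near stand (top right) has its head top at 0.225, so it is the set one. The far stand (top left) has its head top at about 0.204, so its origin is about 168 mm. It is the one to raise, by 2 clicks (176, then 188). Things that could be confused, in scene pixels: the green stand (172,145), set stand R (283,215) and target stand L (387,205). I choose L; the crop above confirms it is blue and the lower one.

```bash
cat >> h.py <<'E'
def inc(P,yaw,roll=180,pitch=0):
    s=ctrl.state(); M=R.from_euler("xyz",s["ee_rot"],degrees=True)
    d=M.inv().apply(np.array(P)-s["position"])*1000
    r=(M.inv()*R.from_euler("xyz",[roll,pitch,yaw],degrees=True)).as_rotvec()
    print("shift",d.round(1),"rot",r.round(4),"t",round(s["t"],2))
E
python3 - <<'E'
from h import *
inc([.578,.0693,.38],-10.9)
s=cam("scene");t=cam("top")
# shaft: bright low-saturation pixels in the cradle region
for n,r,b in(("top",t,(400,130,445,250)),("scene",s,(175,225,235,360))):
    x0,y0,x1,y1=b; hsv=cv2.cvtColor(r["img"],cv2.COLOR_RGB2HSV)[y0:y1,x0:x1]
    m=((hsv[...,1]<60)&(hsv[...,2]>90)).astype(np.uint8)
    k,l,st,c=cv2.connectedComponentsWithStats(m); i=1+np.argmax(st[1:,4])
    q=np.argwhere(l==i)[:,::-1].astype(np.float32); print(n,st[i],[ (np.array(v)+ (x0,y0)).round(1).tolist() for v in cv2.boxPoints(cv2.minAreaRect(q))])
E
```

```text
shift [ 574.  -452.9 -130.2] rot [-3.000e-04  0.000e+00  4.771e-01] t 0.4
top [ 17   8   9 107 642] [[416.6, 243.9], [419.0, 137.9], [425.3, 138.1], [422.9, 244.1]]
scene [  11   11   33  116 1012] [[183.7, 236.6], [192.9, 234.4], [220.6, 350.1], [211.4, 352.3]]
```

Call:
send_rows:
  increments: "-1 0 0 -130 0 0 0;-1 0 0 -130 0 0 0;-1 0 0 -130 0 0 0;-1 574 -453 -130 0 0 0.477;-1 574 -453 -130 0 0 0.477;-1 574 -453 -130 0 0 0.477;-1 574 -453 -130 0 0 0.477;-1 574 -453 -130 0 0 0.477;-1 574 -453 -130 0 0 0.477;-1 574 -453 -130 0 0 0.477;-1 574 -453 -130 0 0 0.477;-1 574 -453 -130 0 0 0.477;-1 574 -453 -130 0 0 0.477;-1 574 -453 -130 0 0 0.477;-1 574 -453 -130 0 0 0.477;-1 574 -453 -130 0 0 0.477;-1 574 -453 -130 0 0 0.477;-1 574 -453 -130 0 0 0.477;-1 574 -453 -130 0 0 0.477;-1 574 -453 -130 0 0 0.477"

```text
t: 2.17
position: [0.5647, 0.0517, 0.3797]
ee_rot: [-180.0, -0.0, -10.9]
contact_force: [-0.0, -0.7, -0.2]
finger_gap: 0.088
```

Run:
```python
from h import *
inc([.578,.0693,.26],-10.9)
s=cam("scene");t=cam("top")
# shaft ends
for e,(ts,ss) in {"far":((422.1,138.0),(216,351.2)),"near":((419.8,244.0),(188.3,235.5))}.items():
    P,g=tri(t,ts,s,ss); print(e,P.round(4),g.round(4), "onz.044",onz(t,ts,.044).round(4),onz(s,ss,.044).round(4))
```

```text
shift [  9.7 -19.7 119.7] rot [-0.     -0.0003  0.0003] t 2.17
far [ 0.675  -0.3801  0.0417] 0.001 onz.044 [ 0.6744 -0.3788  0.044 ] [ 0.6761 -0.3806  0.044 ]
near [ 0.3455 -0.3505  0.0491] 0.0024 onz.044 [ 0.3461 -0.3508  0.044 ] [ 0.34   -0.3513  0.044 ]
```

Call:
send_rows:
  increments: "-1 10 -20 80 0 0 0;-1 10 -20 80 0 0 0;-1 10 -20 120 0 0 0;-1 10 -20 150 0 0 0;-1 10 -20 180 0 0 0;-1 10 -20 198 0 0 0;-1 10 -20 205 0 0 0;-1 10 -20 205 0 0 0;-1 10 -20 205 0 0 0"

```text
t: 3.02
position: [0.5795, 0.0715, 0.1743]
ee_rot: [-179.9, 0.0, -10.6]
contact_force: [-0.1, 0.3, 1.2]
finger_gap: 0.0882
```

Run:
```python
from h import *
inc([.578,.0693,.174],-10.9)
s=cam("scene");t=cam("top")
cv2.imwrite("pics/c4.png",np.hstack([crop(s,345,165,80,80,5),crop(t,238,113,80,80,5)]))
```

```text
shift [-1.   2.4  0.3] rot [-0.001   0.0002  0.0052] t 3.02
```

View pics/c4.png

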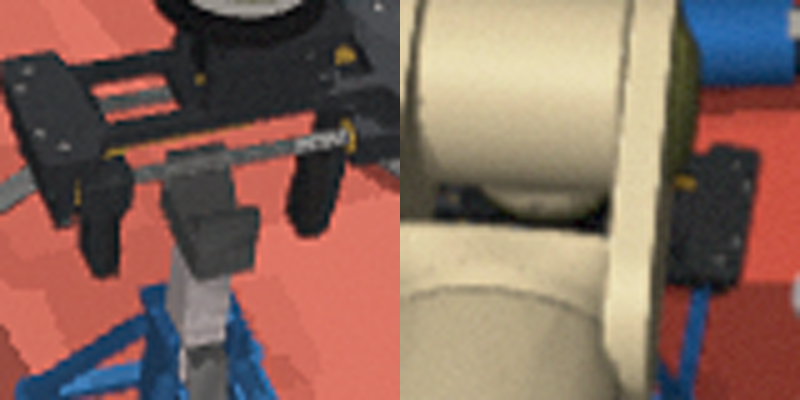

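The fingers straddle the target head, with its two ends well inside the gap. Now I'll close lightly.

Call:
send_rows:
  increments: "-1 -1 2.4 0.3 0 0 0.005;1 -1 2.4 0.3 0 0 0.005;1 -1 2.4 0.3 0 0 0.005;1 -1 2.4 0.3 0 0 0.005;1 -1 2.4 0.3 0 0 0.005;1 -1 2.4 0.3 0 0 0.005;1 -1 2.4 0.3 0 0 0.005;1 -1 2.4 0.3 0 0 0.005;1 -1 2.4 0.3 0 0 0.005;1 -1 2.4 0.3 0 0 0.005"
  grip_force: 15

```text
t: 3.95
position: [0.5785, 0.071, 0.1745]
ee_rot: [-179.7, -0.1, -10.9]
contact_force: [6.3, 21.0, -3.1]
finger_gap: 0.0302
```

Call:
send_rows:
  increments: "1 0 -0.5 0 0 0 0;1 0 -0.5 0 0 0 0;1 0 -0.5 0 0 0 0;1 0 -0.5 0 0 0 0"

```text
t: 4.28
position: [0.5788, 0.0724, 0.1745]
ee_rot: [-179.6, -0.1, -10.9]
contact_force: [2.1, 6.5, -1.7]
finger_gap: 0.0277
```

Call:
send_rows:
  increments: "1 0 -0.5 0 0 0 0;1 0 -0.5 0 0 0 0;1 0 -0.5 0 0 0 0;1 0 -0.5 0 0 0 0;1 0 -0.5 0 0 0 0"
  grip_force: 60

```text
t: 4.7
position: [0.5788, 0.0724, 0.1744]
ee_rot: [-179.6, -0.1, -10.9]
contact_force: [-0.9, -3.8, -0.6]
finger_gap: 0.0276
```

Call:
send_rows:
  increments: "1 0 0 -1 0 0 0;1 0 0 -2 0 0 0;1 0 0 -3 0 0 0;1 0 0 -4 0 0 0;1 0 0 -4 0 0 0"

```text
t: 5.12
position: [0.5787, 0.0724, 0.1767]
ee_rot: [-179.6, 0.0, -10.9]
contact_force: [5.8, -2.0, -15.8]
finger_gap: 0.0273
```

Call:
send_rows:
  increments: "1 0 0 -1.5 0 0 0;1 0 0 -2.5 0 0 0;1 0 0 -3 0 0 0;1 0 0 -3 0 0 0"

```text
t: 5.45
position: [0.5787, 0.0725, 0.1774]
ee_rot: [-179.6, 0.2, -10.9]
contact_force: [7.3, -1.5, -19.6]
finger_gap: 0.0271
```

Call:
send_rows:
  increments: "1 0 0 -1.5 0 0 0;1 0 0 -2.5 0 0 0;1 0 0 -3 0 0 0;1 0 0 -3 0 0 0"

```text
t: 5.78
position: [0.5787, 0.0724, 0.1782]
ee_rot: [-179.6, 0.3, -10.9]
contact_force: [7.1, -0.9, -21.0]
finger_gap: 0.0275
```

Call:
send_rows:
  increments: "1 0 0 -2 0 0 0;1 0 0 -3 0 0 0;1 0 0 -3.5 0 0 0;1 0 0 -3.5 0 0 0"

```text
t: 6.12
position: [0.5787, 0.0724, 0.1794]
ee_rot: [-179.6, 0.4, -10.9]
contact_force: [8.4, -1.0, -21.8]
finger_gap: 0.0273
```

Call:
send_rows:
  increments: "1 0 0 -2 0 0 0;1 0 0 -3 0 0 0;1 0 0 -3.5 0 0 0;1 0 0 -3.5 0 0 0"

```text
t: 6.45
position: [0.5787, 0.0724, 0.1805]
ee_rot: [-179.6, 0.6, -10.9]
contact_force: [7.7, -1.5, -22.3]
finger_gap: 0.0271
```

Call:
send_rows:
  increments: "1 0 0 -2 0 0 0;1 0 0 -3 0 0 0;1 0 0 -3.5 0 0 0;1 0 0 -3.5 0 0 0"

```text
t: 6.78
position: [0.5787, 0.0725, 0.1816]
ee_rot: [-179.6, 0.7, -10.9]
contact_force: [7.6, -1.1, -21.9]
finger_gap: 0.0274
```

Call:
send_rows:
  increments: "1 0 0 -2 0 0.012 0;1 0 0 -3 0 0.012 0;1 0 0 -3.5 0 0.012 0;1 0 0 -3.5 0 0.012 0"

```text
t: 7.12
position: [0.5787, 0.0725, 0.1826]
ee_rot: [-179.7, 0.2, -10.9]
contact_force: [7.8, -1.7, -23.0]
finger_gap: 0.0276
```

Run:
```python
from h import *
s=cam("scene")
cv2.imwrite("pics/c5.png",crop(s,345,165,80,80,7))
```

```text
(no output)
```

View pics/c5.png

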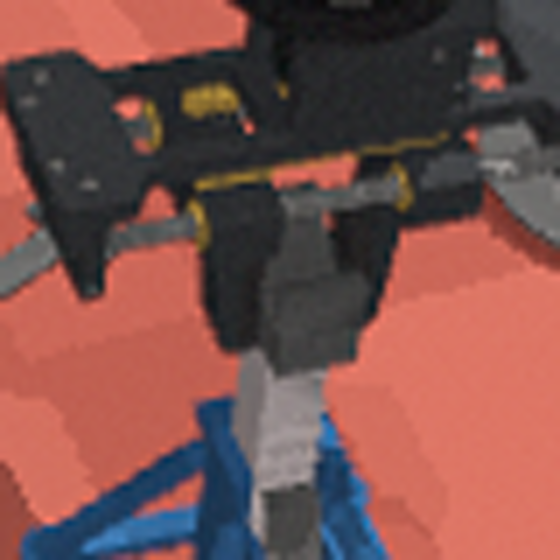

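The head is firmly held. Its lower edge rose from about row 56 to row 53 of the crop, roughly 8 mm, which matches the tool's rise, so there is no slip.

Call:
send_rows:
  increments: "1 0 0 -2 0 0.004 0;1 0 0 -3 0 0.004 0;1 0 0 -4 0 0.004 0;1 0 0 -4 0 0.004 0"

```text
t: 7.5
position: [0.5788, 0.0724, 0.1851]
ee_rot: [-179.7, 0.1, -10.9]
contact_force: [4.8, -1.5, -12.7]
finger_gap: 0.0275
```

Click 1 (force fell from 23 to 12.7 N with a jump). The next is expected at TCP z ≈ 0.195–0.196.

Call:
send_rows:
  increments: "1 0 0 -1.5 0 0 0;1 0 0 -3 0 0 0;1 0 0 -4 0 0 0;1 0 0 -4 0 0 0"

```text
t: 7.83
position: [0.5788, 0.0724, 0.1883]
ee_rot: [-179.6, 0.1, -10.9]
contact_force: [4.2, -1.7, -13.6]
finger_gap: 0.0277
```

Call:
send_rows:
  increments: "1 0 0 -1.5 0 0.003 0;1 0 0 -3 0 0.003 0;1 0 0 -4 0 0.003 0;1 0 0 -4 0 0.003 0"

```text
t: 8.17
position: [0.5787, 0.0724, 0.1905]
ee_rot: [-179.7, 0.1, -10.9]
contact_force: [8.4, -1.3, -20.2]
finger_gap: 0.0276
```

Call:
send_rows:
  increments: "1 0 0 -1.5 0 0.004 0;1 0 0 -3 0 0.004 0;1 0 0 -4 0 0.004 0;1 0 0 -4 0 0.004 0"

```text
t: 8.5
position: [0.5787, 0.0725, 0.1926]
ee_rot: [-179.7, -0.0, -10.9]
contact_force: [7.8, -1.5, -20.8]
finger_gap: 0.0274
```

Call:
send_rows:
  increments: "1 0 0 -1.5 0 0.003 0;1 0 0 -2.5 0 0.003 0;1 0 0 -3.5 0 0.003 0;1 0 0 -3.5 0 0.003 0"

```text
t: 8.83
position: [0.5787, 0.0724, 0.1941]
ee_rot: [-179.7, -0.1, -10.9]
contact_force: [8.1, -1.5, -20.8]
finger_gap: 0.0275
```

Call:
send_rows:
  increments: "1 0 0 -2 0 0.003 0;1 0 0 -3 0 0.003 0;1 0 0 -3.5 0 0.003 0"

```text
t: 9.08
position: [0.5787, 0.0724, 0.1952]
ee_rot: [-179.6, -0.1, -10.9]
contact_force: [9.4, -0.8, -25.2]
finger_gap: 0.0273
```

Call:
send_rows:
  increments: "1 0 0 -2 0 0.002 0;1 0 0 -3 0 0.002 0;1 0 0 -3.5 0 0.002 0"

```text
t: 9.33
position: [0.5787, 0.0724, 0.1975]
ee_rot: [-179.7, -0.1, -10.9]
contact_force: [5.0, -1.7, -14.0]
finger_gap: 0.0274
```

Click 2 (25 → 14 N), post at about 190 mm. Now I'll press down gently.

Call:
send_rows:
  increments: "1 0 0 0.5 0 0 0;1 0 0 1 0 0 0;1 0 0 1.5 0 0 0;1 0 0 1.5 0 0 0"

```text
t: 9.67
position: [0.5788, 0.0724, 0.1972]
ee_rot: [-179.6, -0.2, -10.9]
contact_force: [-1.7, -2.6, 4.9]
finger_gap: 0.0277
```

Call:
send_rows:
  increments: "1 0 0 0.5 0 0 0;1 0 0 1 0 0 0;1 0 0 1 0 0 0;1 0 0 1 0 0 0"

```text
t: 10.0
position: [0.5788, 0.0724, 0.1966]
ee_rot: [-179.6, -0.2, -10.9]
contact_force: [-2.3, -1.9, 5.1]
finger_gap: 0.0275
```

Call:
send_rows:
  increments: "1 0 0 0.7 0 0 0;1 0 0 1.2 0 0 0;1 0 0 1.2 0 0 0;1 0 0 1.2 0 0 0"

```text
t: 10.33
position: [0.5788, 0.0724, 0.1956]
ee_rot: [-179.6, -0.3, -10.9]
contact_force: [-2.5, -1.6, 5.3]
finger_gap: 0.0272
```

Call:
send_rows:
  increments: "1 0 0 0.7 0 0 0;1 0 0 1.2 0 0 0;1 0 0 1.2 0 0 0;1 0 0 1.2 0 0 0"

```text
t: 10.67
position: [0.5788, 0.0724, 0.1949]
ee_rot: [-179.6, -0.3, -10.9]
contact_force: [-2.3, -2.1, 7.1]
finger_gap: 0.0272
```

Call:
send_rows:
  increments: "1 0 0 0.7 0 0 0;1 0 0 1.2 0 0 0;1 0 0 1.2 0 0 0;1 0 0 1.2 0 0 0"

```text
t: 11.0
position: [0.5789, 0.0725, 0.1949]
ee_rot: [-179.6, -0.4, -10.9]
contact_force: [-4.5, -2.0, 10.8]
finger_gap: 0.0275
```

Call:
send_rows:
  increments: "1 0 0 1 0 0 0;1 0 0 1.5 0 0 0;1 0 0 1.5 0 0 0;1 0 0 1.5 0 0 0"

```text
t: 11.33
position: [0.5788, 0.0725, 0.1948]
ee_rot: [-179.6, -0.4, -10.9]
contact_force: [-5.0, -1.2, 13.6]
finger_gap: 0.0274
```

It is solid on the pawl: no more travel, and the force is up to 13.6 N. Releasing.

Call:
send_rows:
  increments: "-1 0 0 1.3 0 0 0;-1 0 0 1.3 0 0 0;-1 0 0 0 0 0 0;-1 0 0 0 0 0 0;-1 0 0 0 0 0 0;-1 0 0 0 0 0 0;-1 0 0 0 0 0 0;-1 0 0 0 0 0 0;-1 0 0 0 0 0 0;-1 0 0 -40 0 0 0;-1 0 0 -80 0 0 0;-1 0 0 -120 0 0 0;-1 0 0 -150 0 0 0;-1 0 0 -150 0 0 0"

```text
t: 12.5
position: [0.5785, 0.0717, 0.3516]
ee_rot: [-179.6, -1.1, -10.9]
contact_force: [0.5, -0.4, -0.5]
finger_gap: 0.088
```

Run:
```python
from h import *
print(ctrl.state()["contact_force"])
inc([.510,-.365,.34],-5)
s=cam("scene")
cv2.imwrite("pics/c6.png",np.hstack([crop(s,263,203,40,30,10),crop(s,367,193,40,30,10)]))
```

```text
[ 0.53510178 -0.36001093 -0.49312881]
shift [ 15.2 441.9   8.6] rot [-0.0065 -0.0198 -0.1032] t 12.5
```

View pics/c6.png

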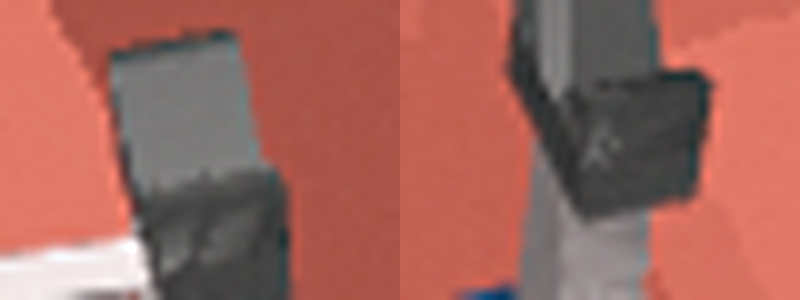

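The right-hand post has risen to match the set one. Now to the shaft.

Call:
send_rows:
  increments: "-1 15 442 8.6 -0.0065 -0.02 -0.103;-1 15 442 8.6 -0.0065 -0.02 -0.103;-1 15 442 8.6 -0.0065 -0.02 -0.103;-1 15 442 8.6 -0.0065 -0.02 -0.103;-1 15 442 8.6 -0.0065 -0.02 -0.103;-1 15 442 8.6 -0.0065 -0.02 -0.103;-1 15 442 8.6 -0.0065 -0.02 -0.103;-1 15 442 8.6 -0.0065 -0.02 -0.103;-1 15 442 8.6 -0.0065 -0.02 -0.103;-1 15 442 8.6 -0.0065 -0.02 -0.103;-1 15 442 8.6 -0.0065 -0.02 -0.103;-1 15 442 8.6 -0.0065 -0.02 -0.103;-1 15 442 8.6 -0.0065 -0.02 -0.103;-1 15 442 8.6 -0.0065 -0.02 -0.103"

```text
t: 13.72
position: [0.5094, -0.3642, 0.3356]
ee_rot: [-179.9, 0.4, -5.0]
contact_force: [0.5, 0.9, -0.1]
finger_gap: 0.0882
```

Run:
```python
from h import *
inc([.5105,-.3653,.12],-5); inc([.5105,-.3653,.036],-5)
s=cam("scene")
# check L-post height from c6
X=np.array([np.cos(np.radians(-10.9)),np.sin(np.radians(-10.9))]); c=np.array([.578,.0705])+.025*X
hs=np.linspace(.19,.25,121); e=[np.linalg.norm(proj(s,[*c,z])-(390.8,201.9)) for z in hs]; print("L top z",hs[np.argmin(e)],min(e))
```

```text
shift [  2.6   1.3 215.6] rot [-0.0013  0.0065  0.0003] t 13.72
shift [  3.1   1.4 299.6] rot [-0.0013  0.0065  0.0003] t 13.72
L top z 0.2245 0.9648466494305976
```

Call:
send_rows:
  increments: "-1 3 1.4 100 0 0.0065 0;-1 3 1.4 150 0 0.0065 0;-1 3 1.4 200 0 0.0065 0;-1 3 1.4 230 0 0.0065 0;-1 3 1.4 250 0 0.0065 0;-1 3 1.4 270 0 0.0065 0;-1 3 1.4 285 0 0.0065 0;-1 3 1.4 296 0 0.0065 0;-1 3 1.4 299 0 0.0065 0;-1 3 1.4 299 0 0.0065 0"

```text
t: 14.6
position: [0.5115, -0.3648, 0.0382]
ee_rot: [180.0, -0.1, -4.9]
contact_force: [0.5, 0.5, 0.5]
finger_gap: 0.0881
```

Call:
send_rows:
  increments: "1 0 0 0 0 0 0;1 0 0 0 0 0 0;1 0 0 0 0 0 0;1 0 0 0 0 0 0;1 0 0 0 0 0 0;1 0 0 0 0 0 0;1 0 0 0 0 0 0;1 0 0 0 0 0 0;1 0 0 0 0 0 0;1 0 0 0 0 0 0"
  grip_force: 10

```text
t: 15.43
position: [0.5114, -0.3648, 0.0382]
ee_rot: [-180.0, -0.1, -4.9]
contact_force: [0.6, -0.1, -0.8]
finger_gap: 0.0239
```

Call:
send_rows:
  increments: "0.6 0 0 2 0 0 0;0.6 0 0 2 0 0 0;1 0 0 2 0 0 0;1 0 0 2 0 0 0;1 0 0 2 0 0 0;1 0 0 2 0 0 0"
  grip_force: 10

```text
t: 15.93
position: [0.5117, -0.3651, 0.0366]
ee_rot: [179.9, -0.1, -4.9]
contact_force: [-1.1, 0.1, 5.3]
finger_gap: 0.0191
```

Call:
send_rows:
  increments: "1 0 0 0 0 0 0;1 0 0 0 0 0 0;1 0 0 0 0 0 0;1 0 0 -2 0 0 0;1 0 0 -5 0 0 0;1 0 0 -10 0 0 0;1 0 0 -15 0 0 0;1 0 0 -15 0 0 0;1 0 0 -15 0 0 0"
  grip_force: 45

```text
t: 16.68
position: [0.5117, -0.3651, 0.0518]
ee_rot: [180.0, -0.1, -4.9]
contact_force: [0.5, 1.7, -7.8]
finger_gap: 0.0179
```

Call:
send_rows:
  increments: "1 0 0 -20 0 0 0;1 0 0 -45 0 0 0;1 0 0 -75 0 0 0;1 0 0 -105 0 0 0;1 0 0 -135 0 0 0;1 0 0 -165 0 0 0;1 0 0 -195 0 0 0;1 0 0 -225 0 0 0;1 0 0 -250 0 0 0;1 0 0 -270 0 0 0;1 0 0 -280 0 0 0;1 0 0 -280 0 0 0;1 0 0 -280 0 0 0"

```text
t: 17.77
position: [0.5109, -0.3646, 0.3311]
ee_rot: [180.0, -0.1, -4.9]
contact_force: [-1.0, -2.1, -10.1]
finger_gap: 0.0177
```

Run:
```python
from h import *
st=ctrl.state(); print(st["contact_force"],st["torque"],st["qpos"])
inc([.5555,-.047,.33],79)
```

```text
[ -1.02179137  -2.09973384 -10.05596217] [-0.2531099   0.02374983 -0.03416831] [-4.63244359e+01  2.79926168e+01  5.10095519e+01  5.42894215e-02
  1.00904301e+02  4.85650885e+01]
shift [  17.4 -320.2    1. ] rot [ 1.700e-03 -1.200e-03 -1.464e+00] t 17.77
```

Call:
send_rows:
  increments: "1 0.5 -9 0 0 0 -0.04;1 1.5 -26 0 0 0 -0.12;1 3 -46 0 0 0 -0.21;1 4 -67 0 0 0 -0.305;1 5 -88 0 0 0 -0.40;1 6 -109 0 0 0 -0.50;1 7 -131 0 0 0 -0.60;1 8 -153 0 0 0 -0.70;1 9 -175 0 0 0 -0.80;1 10 -197 0 0 0 -0.90;1 12 -219 0 0 0 -1.0;1 13 -241 0 0 0 -1.1;1 14 -262 0 0 0 -1.2;1 15 -282 0 0 0 -1.29;1 16 -300 0 0 0 -1.37;1 17 -312 0 1 0 -1.43;1 17.4 -320 1 0 0 -1.464;1 17.4 -320 1 0 0 -1.464;1 17.4 -320 1 0 0 -1.464"

```text
t: 19.35
position: [0.5548, -0.0463, 0.3291]
ee_rot: [180.0, 0.0, 79.1]
contact_force: [-0.4, 0.6, -8.2]
finger_gap: 0.0178
```

Run:
```python
from h import *
st=ctrl.state(); print(st["position"],st["ee_rot"],st["contact_force"],st["torque"])
s=cam("scene");t=cam("top")
a=cv2.resize(s["img"][110:330,220:480,::-1],None,fx=2,fy=2); b=cv2.resize(t["img"][60:280,240:420,::-1],None,fx=1.5,fy=2)
cv2.imwrite("pics/c7.png",np.hstack([a,b]))
```

```text
[ 0.55481731 -0.04630015  0.3291291 ] [1.79991656e+02 6.26363225e-03 7.90633276e+01] [-0.38466183  0.580491   -8.18002052] [-0.01753553 -0.06886667 -0.0292696 ]
```

View pics/c7.png

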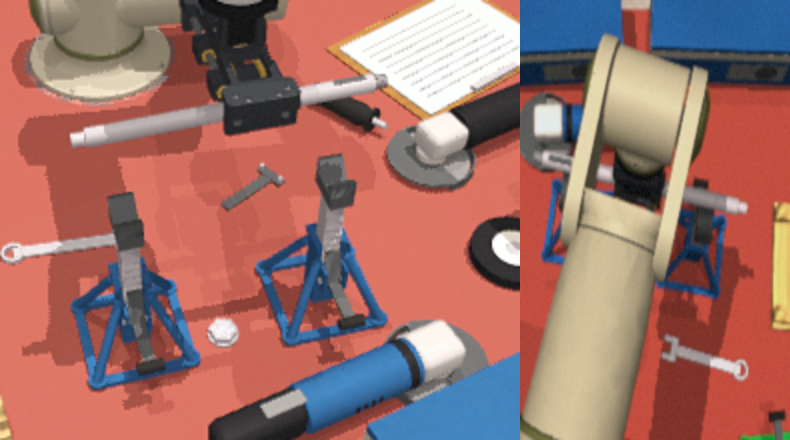

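Run:
```python
from h import *
s=cam("scene");t=cam("top")
A,g=tri(s,(256,180.5),t,(390.7,164)); B,h=tri(s,(412.5,149.5),t,(251.3,139))
print(A.round(4),g.round(4),B.round(4),h.round(4),"mid",((A+B)/2).round(4),"len",np.linalg.norm(B-A),"ang",np.degrees(np.arctan2(*(B-A)[1::-1])),"tilt",np.degrees(np.arcsin((B-A)[2]/np.linalg.norm(B-A))))
# L/R axes as triangulated: L (.578,.071) R (.533,-.165)
```

```text
[ 0.5225 -0.2108  0.3298] 0.0016 [0.5842 0.11   0.3427] 0.0045 mid [ 0.5533 -0.0504  0.3363] len 0.3269153810724443 ang 79.11787469685636 tilt 2.2590492392630255
```

Call:
send_rows:
  increments: "1 2 0.8 15 0 0 0;1 2 0.8 35 0 0 0;1 2 0.8 55 0 0 0;1 2 0.8 72 0 0 0;1 2 0.8 86 0 0 0;1 2 0.8 95 0 0 0;1 2 0.8 101 0 0 0;1 2 0.8 104 0 0 0;1 2 0.8 105 0 0 0;1 2 0.8 105 0 0 0;1 2 0.8 105 0 0 0"

```text
t: 20.47
position: [0.5569, -0.0461, 0.2255]
ee_rot: [179.9, -0.0, 78.9]
contact_force: [0.3, -0.2, -8.6]
finger_gap: 0.0179
```

Run:
```python
from h import *
st=ctrl.state(); print(st["position"],st["ee_rot"],st["contact_force"],st["torque"])
s=cam("scene")
a=crop(s,250,165,170,75,4)
cv2.imwrite("pics/c8.png",a)
```

```text
[ 0.55687361 -0.0460714   0.22554336] [ 1.79864518e+02 -1.34344821e-02  7.89009414e+01] [ 0.34884671 -0.21031747 -8.60930681] [-0.05591347 -0.0867572  -0.02348431]
```

View pics/c8.png

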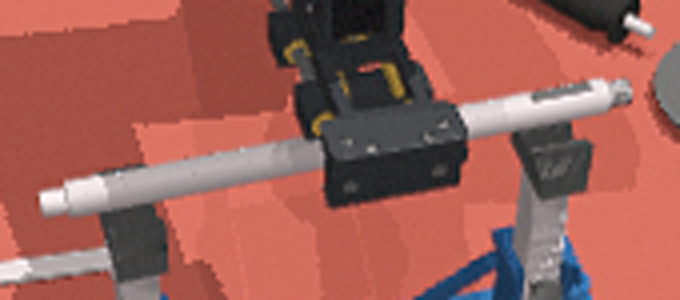

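The shaft lies over both grooves with even overhang (ends at crop px (45,205) and (625,92)). I'll lower it slowly.

Call:
send_rows:
  increments: "1 0 -1 2 0 0 0;1 0 -1 4 0 0 0;1 0 -1 6 0 0 0;1 0 -1 7 0 0 0;1 0 -1 8 0 0 0;1 0 -1 8 0 0 0"

```text
t: 21.02
position: [0.5559, -0.0458, 0.2173]
ee_rot: [179.9, -0.0, 78.9]
contact_force: [0.5, -0.2, -7.8]
finger_gap: 0.0179
```

Call:
send_rows:
  increments: "1 0 0 0.7 0 0 0;1 0 0 1.4 0 0 0;1 0 0 2 0 0 0;1 0 0 2 0 0 0"

```text
t: 21.35
position: [0.5559, -0.0459, 0.2152]
ee_rot: [179.9, -0.0, 78.9]
contact_force: [2.8, -0.1, -8.6]
finger_gap: 0.0179
```

Call:
send_rows:
  increments: "1 0 0 0.4 0 0 0;1 0 0 0.8 0 0 0;1 0 0 1 0 0 0;1 0 0 1 0 0 0"

```text
t: 21.68
position: [0.5563, -0.046, 0.2148]
ee_rot: [179.8, -0.0, 78.9]
contact_force: [1.3, -0.2, -3.3]
finger_gap: 0.0179
```

Call:
send_rows:
  increments: "1 0 0.3 0.3 0 0 0;1 0 0.3 0.6 0 0 0;1 0 0.3 0.6 0 0 0"

```text
t: 21.93
position: [0.5568, -0.0461, 0.2143]
ee_rot: [179.7, -0.0, 78.9]
contact_force: [1.1, -0.6, -3.8]
finger_gap: 0.0183
```

Run:
```python
from h import *
st=ctrl.state(); print(st["position"],st["ee_rot"],st["contact_force"],st["torque"])
s=cam("scene");a=crop(s,250,165,170,75,4)
cv2.imwrite("pics/c9.png",a)
```

```text
[ 0.55679773 -0.04607906  0.2143018 ] [ 1.79742132e+02 -3.64113358e-03  7.89038729e+01] [ 1.10127732 -0.55424128 -3.8340898 ] [-0.14302529 -0.28388092 -0.02812674]
```

View pics/c9.png

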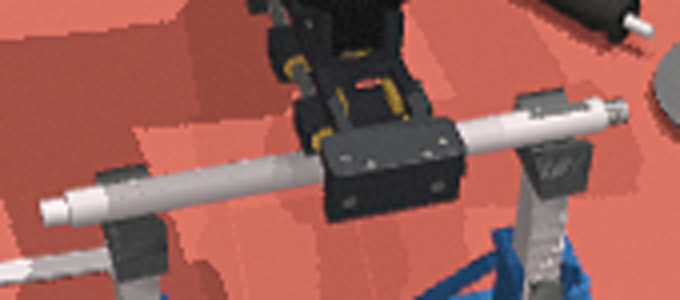

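It touches the -x flanks of the grooves and slides 1:1 toward +x, so I'll move about 1.5 mm further in +x (tool +y) while lowering.

Call:
send_rows:
  increments: "1 0 0.6 0.2 0 0 0;1 0 1.2 0.5 0 0 0;1 0 1.5 0.8 0 0 0;1 0 1.5 0.8 0 0 0"

```text
t: 22.32
position: [0.5581, -0.0463, 0.213]
ee_rot: [179.8, -0.0, 78.9]
contact_force: [-0.2, 0.1, -7.7]
finger_gap: 0.0181
```

Call:
send_rows:
  increments: "1 0 0 0.4 0 0 0;1 0 0 0.8 0 0 0;1 0 0 0.8 0 0 0;1 0 0 0.8 0 0 0"

```text
t: 22.65
position: [0.5583, -0.0464, 0.2127]
ee_rot: [179.8, -0.0, 78.9]
contact_force: [-0.9, 0.5, -1.6]
finger_gap: 0.0184
```

Call:
send_rows:
  increments: "1 0 0 0.4 0 0 0;1 0 0 0.6 0 0 0;1 0 0 0.6 0 0 0"

```text
t: 22.9
position: [0.5582, -0.0464, 0.2126]
ee_rot: [179.7, 0.0, 78.9]
contact_force: [-2.8, 1.1, 3.0]
finger_gap: 0.0183
```

Run:
```python
from h import *
st=ctrl.state(); print(st["position"],st["ee_rot"],st["contact_force"],st["torque"])
```

```text
[ 0.5582192  -0.04635622  0.21263326] [1.79719940e+02 5.56854645e-03 7.89142359e+01] [-2.76722538  1.13027791  2.96288043] [0.05467162 0.29353213 0.07118787]
```

Seated: TCP z 0.2126, exactly as predicted, and the load has transferred. I'll ease the grip, then open.

Call:
send_rows:
  increments: "1 0 0 0 0 0 0;1 0 0 0 0 0 0;1 0 0 0 0 0 0;1 0 0 0 0 0 0"
  grip_force: 5

```text
t: 23.23
position: [0.5582, -0.0463, 0.2126]
ee_rot: [179.7, 0.0, 78.9]
contact_force: [-1.4, 0.6, -1.2]
finger_gap: 0.0194
```

Call:
send_rows:
  increments: "0.5 0 0 0 0 0 0;0.4 0 0 0 0 0 0;0.2 0 0 0 0 0 0;0 0 0 0 0 0 0;-0.3 0 0 0 0 0 0;-0.3 0 0 0 0 0 0;-0.3 0 0 0 0 0 0;-0.3 0 0 0 0 0 0"

```text
t: 23.9
position: [0.5583, -0.0463, 0.2126]
ee_rot: [179.7, 0.0, 78.9]
contact_force: [0.5, -0.8, 0.1]
finger_gap: 0.0572
```

Released. I'll back off straight up and then out of the way.

Call:
send_rows:
  increments: "-0.3 0 0 -5 0 0 0;-0.3 0 0 -15 0 0 0;-0.3 0 0 -35 0 0 0;-0.3 0 0 -65 0 0 0;-0.3 0 0 -95 0 0 0;-0.3 0 0 -120 0 0 0;-0.3 0 0 -140 0 0 0;-0.3 0 0 -150 0 0 0;-0.3 0 0 -150 0 0 0;-0.3 0 0 -150 0 0 0;-0.3 0 0 -150 0 0 0"

```text
t: 24.82
position: [0.5573, -0.0461, 0.3619]
ee_rot: [179.8, -0.0, 78.9]
contact_force: [0.6, 0.2, 0.2]
finger_gap: 0.0575
```

Run:
```python
from h import *
st=ctrl.state(); print(st["position"],st["contact_force"],st["dq"].round(2))
s=cam("scene")
cv2.imwrite("pics/c10.png",crop(s,220,120,220,190,3))
```

```text
[ 0.55726995 -0.04614279  0.361915  ] [0.57512296 0.18756408 0.16377846] [-0.1   0.48  0.53  0.03  0.02  0.11]
```

View pics/c10.png

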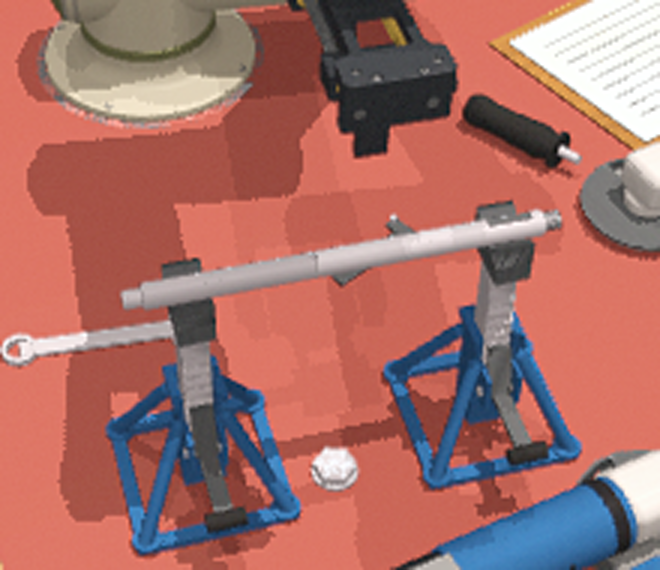

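Run:
```python
from h import *
s=cam("scene")
A=onz(s,(260.7,219.3),.22);B=onz(s,(407.3,193.0),.22);m=(A+B)/2
print(A.round(3),B.round(3),"mid",m.round(4),"len",np.linalg.norm(B-A).round(4),"ang",np.degrees(np.arctan2(*(B-A)[1::-1])),[np.linalg.norm(m[:2]-c).round(4) for c in([.579,.072],[.534,-.165])])
```

```text
[ 0.525 -0.211  0.22 ] [0.589 0.115 0.22 ] mid [ 0.5571 -0.0478  0.22  ] len 0.3321 ang 78.8533238995488 [np.float64(0.1218), np.float64(0.1194)]
```

The shaft lies in both grooves, level. At z = 0.220 its length reads 0.332 m, its angle 78.9°, and its middle 122 and 119 mm from the posts. Bystanders are unmoved in view. Handing in.

```bash
python3 -c "
from plant import ctrl
print(ctrl.job_done())"
```

```text
the job is handed in; nothing more can be done
None
```

The far blue stand's post is set level with the other stand, the shaft lies across both V-heads, and the job was handed in at about 25 s of the 72 s limit.

- **Post:** I pulled it up two clicks. The pull fell from 23 to 12.7 N at the first and from 25 to 14 N at the second. I then pressed it down until it moved no further, at 13.6 N on the tool, and let go. The camera put its head top at 0.2245 m, against 0.224 m for a post at 188 mm.
- **Shaft:** I laid it in gently. It first touched the groove flanks about 2 mm off line, so I shifted it over until it seated. The tool was then at 0.2126 m, the height expected for the shaft axis at 0.220 m. The highest upward force on the tool was 3 N.
- **Last checks:** The final picture shows the shaft in both V-heads, clear of the gripper. Its middle is about 122 mm and 119 mm from the two posts, and the bystanders in view look unmoved.
- **Not checked:**
  - The load left on the pawl after release can't be measured directly. I inferred it from the press, about 8 N beyond the 5 N friction.
  - The last check of the shaft assumed an axis height of 0.220 m, so its level rests on both grooves being level and on how it looks.
- **Disagreed:** While the shaft was still held in the air, triangulation gave it a 2° tilt. The two views didn't match well there (4.5 mm apart at one end), so I put it down to pixel error.

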